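# Hold a glass test cell in a photometer's beam

## Task

Push the photometer's lamp switch lever all the way over to the other side to switch the lamp on, then take the tall glass cell out of the rack by its two frosted faces only, never touching the clear faces. Keeping it upright, hold it midway between the lamp head and the sensor head so that the beam passes square through the middle of its clear faces, without the cell touching the photometer. Finish while still holding it there, steady; leave the short cell in its place and the jar, bottle and tape roll alone.

Things in the scene. Friction and masses are not known exactly. Their poses are not given: they have to be found in the camera images.
- board: Fixed plywood board, 400 x 800 x 70 mm (x, y, z), on which all the work stands; its flat top is 70 mm above the bench top. Origin at the centre of its underside.
- photometer: Photometer fixed to the board (sizes in mm): base plate 90x270x10 (x, y, z); lamp head (ribs on top) at +y, sensor head (plain top) at -y, centres 80 from the middle. Grey heads 56x60x46 span 62 to 108 (ribs to 112) above the board over pedestals; a 30 lens barrel on each inner face leaves 90 free between them. Origin under the base's middle at board level; beam along y, 85 above the board.
- beam (a point): Middle of the photometer's beam, midway between the two lenses and 85 mm above the board; axes as the photometer's (beam along y, z up).
- lamp_switch (a joint): Lamp switch lever angle in rad: about 0 to 0.15 at the start (off, leaning to the switch block's -x side), 1.0 fully over at its stop on the block's +x side (on); counts as on above 0.85. Moves freely with light friction (about 1 N at the ball) and stays where it is left.
- lamp_switch_base: Switch block fixed to the board, 70x50x25 mm (x, y, z), origin at the centre of its underside. The lever pivots about its y axis, 22 mm above the board over the block's centre: a rod 10 mm thick with a black 26 mm ball centred 70 mm from the pivot. Off it leans 0.5 rad to the block's -x, on 0.5 rad to its +x.
- lamp_switch_tip (a point): Centre of the ball on the lever's end (about 83 mm above the board when off or on, 92 mm when the lever is upright).
- rack: Grey cell rack, fixed to the board, 90 x 190 x 20 mm (x, y, z), origin at the centre of its underside; two round wells of 44 mm diameter, 14 mm deep (well floor 6 mm above the board), at y = +50 and -50 mm. One cell stands in each, either way round.
- tall_cell: Tall glass cell, 32x24x92 mm (x, y, z), 60 to 130 g, upright in one well of the rack. Origin at the centre of its underside, z up. Frosted (opaque, whitish) faces at +y and -y, 24 mm apart, 32 mm wide: grip here. Clear glass faces at +x and -x, 33 mm apart, 24 mm wide: never touch. Aluminium foot and cap, 8 mm high each.
- window (a point): Centre of the tall cell, on the line through the middles of its two clear faces, 46 mm above its underside; axes as the cell's.
- tall_cell_pane_a: Clear glass pane of the tall cell, 18 x 76 mm, at +x; origin at its centre.
- tall_cell_pane_b: Clear glass pane of the tall cell, 18 x 76 mm, at -x; origin at its centre.
- short_cell: A cell of the same make, 32 x 24 x 60 mm, in the other well; to be left alone. Origin at the centre of its underside.
- coffee_jar: Bystander: dark jar with a lid, 66 mm diameter, 106 mm high; origin at the centre of its underside.
- glue_bottle: Bystander: white squeeze bottle with a cone nozzle, 37 mm diameter, 81 mm high; origin at the centre of its underside.
- tape_roll: Bystander: roll of dark insulating tape lying flat, 68 mm diameter, 18 mm high; origin at the centre of its underside.
Mind the look-alikes: they are no part of the job. Leave any green look-alike of the tall_cell alone.

How it is judged (in metres and radians):
On the way, in this order (a step that is already met when the one before it is completed fails the run):
1. the lamp switch is fully on, the tall cell still standing in the rack (value of joint lamp_switch above 0.85 rad and height (world z) of tall_cell below 0.09 m), for 0.2 s.
2. the tall cell is lifted out of the rack by the fingers (height (world z) of tall_cell above 0.105 m and contact force between tall_cell and the fingers above 1 N), for 0.2 s.
At the end, for the whole second after the job is handed in: Lamp switch above 0.85 rad. Tall cell at rest in the fingers, its centre within 7 mm sideways, 14 mm in height and 20 mm along the beam of the beam's middle, square to it within 0.14 rad, upright within 0.12 rad, clear of the photometer. Short cell upright within 15 mm of its start (value of joint lamp_switch above 0.85 rad and x of window in the frame of beam between -0.007 and 0.007 m and y of window in the frame of beam between -0.02 and 0.02 m and z of window in the frame of beam between -0.014 and 0.014 m and angle between the x axis of tall_cell and the y axis of photometer, either way round below 0.14 rad and angle between tall_cell's own z axis and vertical below 0.12 rad and contact force between tall_cell and the fingers above 1 N and contact force between tall_cell and photometer below 0.1 N and linear speed of tall_cell below 0.02 m/s and angular speed of tall_cell below 0.2 rad/s and angle between short_cell's own z axis and vertical below 0.3 rad and distance of short_cell from where it was at the start of the episode below 0.015 m); the arm keeps its last pose, push and grip.
It fails at once if the gripper or arm touches a clear face of the tall cell (contact force between any of tall_cell_pane_a, tall_cell_pane_b and the fingers above 0.3 N or contact force between any of tall_cell_pane_a, tall_cell_pane_b and the arm above 0.3 N).
It fails at once if the tall cell knocks against the photometer (contact force between tall_cell and photometer above 0.5 N).
It fails at once if the tall cell is tipped (over 0.5 rad) (angle between tall_cell's own z axis and vertical above 0.5 rad).
It fails at once if the short cell is tipped or moved over 15 mm (angle between short_cell's own z axis and vertical above 0.3 rad or distance of short_cell from where it was at the start of the episode above 0.015 m).
It fails at once if a bystander is moved over 20 mm (distance of any of coffee_jar, glue_bottle, tape_roll from where it was at the start of the episode above 0.02 m).
It also fails if it takes over 51 s, if anything falls off the work surface, if the arm or the gripper's body presses on something with over 40 N, if the wrist force passes 120 N, or if a joint passes its speed limit or range.

## Robot

A 6-joint arm with a two-finger parallel gripper is mounted at the origin on the work surface; the furniture and walls round the work are solid. World frame = base frame: x ahead of the robot, y to its left, z up, the work surface at z = 0. Lengths are in mm, angles in rad, forces in N, time in s.
With the tool pointing down it reaches from about 350 to 975 mm from the base axis. Payload 7.1 kg.
Tool frame: the origin (TCP) lies at the very end of the fingers, on their centre line; the grasp point (between the pads) lies 19 mm behind it; z points along the fingers, y is the direction in which the jaws open and shut (so a half turn about z gives the same grasp; the last joint's range is limited). The gripper opens to 88 mm and grips with 3 to 60 N. Pads are 20 mm wide; open, the fingers measure 115 mm over their backs; the gripper's body (75 mm by 178 mm) begins 61 mm behind the grasp point.
Start: joints at [1.17, 0.423, 1.63, -0, 1.089, -0.019], TCP at [232.837, 579.993, 222.675] pointing down, gripper open.
Joint ranges: [-3, 3], [-0.9, 2.11], [0.09, 2.58], [-1.31, 4.45], [0.11, 2.69], [-2.54, 2.54]. Speed limits (rad/s): [2.39, 2.39, 3.01, 3.14, 3.14, 3.14].

## Interface

Orientations are given as a rotation vector (axis times angle).
In Python, from workcell import readout, imaging, close_job gives the robot as it stands.
- The arm moves only by the tool carry_out, never from a script. Its argument "rows" is a list of rows, each a list of 3 entries, a list of its own where there are three numbers: the shift along the tool's x, y, z in m, then the turn, a rotation vector about the tool's x, y, z in rad, then the closure, from 0 (fully open) to 1 (shut). In form: [[[dx, dy, dz], [wx, wy, wz], hand], ...]. A call has 1 to 12 rows; each row shifts and turns the commanded pose from where the row before left it, along the tool's axes as they then stand; what a row does not reach is not made up. A row lasts 1/12 s, in which the tool goes at most 41.7 mm and 7.16 degrees, less where a joint would pass 70% of its speed; a pose out of reach is approached as far as the arm can. A call with a gripper value outside its range is refused whole. The fingers move at their own pace and stop on an object; the grip force is fixed at half the most. Time passes only in rows, so rows that do not move let the fingers close. It gives the time, the measured TCP pose, the force and the opening at its end, in the units of the state.
- readout.get_obs(): the state, without advancing time (a new reading comes with each control period).
- imaging.get_image(name): name is "scene" or "side" or "wrist"; returns the picture (480x640x3 uint8, red, green, blue); there is no depth.
- imaging.camera_params(name): a dict with "fx", "fy", "cx", "cy" (pixels), "k1" (the pictures are not rectified: a ray, as slopes to the right and down, at radius r is drawn at 1 + k1 r^2 times it, then the intrinsics apply), "rvec" (rotation vector, rad) and "tvec" (3), from world to camera coordinates, as OpenCV has them; the wrist camera has in their place "T_tool_cam" (4x4, takes a point from camera to tool coordinates, whose origin is the TCP and whose axes are the flange's). Camera axes: x right, y down, z forward; pixel columns grow to the right and rows downward; lengths in mm; the calibration is good to about 2 mm. A picture is of the moment at which its call begins: read the wrist's pose just before it. camera_params takes no time and is no camera call.
- close_job(): hands the job in, once; it reports no verdict.
The state is a dict: "t": time; "qpos": joint angles; "qvel": joint speeds; "joint_torque": joint torques, N m; "ee_pos": TCP position; "orientation": TCP orientation; "ft_force": force on the tool from outside, world axes, zero at the start; "moment": the same for the moment, N m; "width": finger opening in mm.
Only numpy, scipy, OpenCV 4.12 (cv2) and the standard library are available. Lean on these libraries where they do the work, as an engineer would, in place of code of your own. Each camera call takes 0.05 s, during which the arm holds its last target.

## Working session

There is one attempt and no reset: what is moved stays moved. The work goes in short steps, Python scripts to look and compute and a tool call to move; the robot and the scene stay as the last step left them, time stands still between calls to the robot, and variables do not carry over. Pictures are saved under pics/ and viewed, and the job is handed in when it is done.

Besides the shell and the picture viewer there is one more tool, called as name(argument=value, ...) on one line, values as JSON. carry_out: Moves the arm, as the interface text tells. Its arguments: {"type":"object","properties":{"rows":{"type":"array","items":{"type":"array"}}},"required":["rows"]}

```bash
mkdir -p pics; ls; python3 - <<'E'
from workcell import readout, imaging
import cv2
print(readout.get_obs())
for n in ["scene","side","wrist"]:
    print(n,imaging.camera_params(n))
    cv2.imwrite(f"pics/{n}0.png",imaging.get_image(n)[:,:,::-1])
E
```

```text
pics
{'t': 0.0, 'qpos': array([ 1.17001741e+00,  4.23811652e-01,  1.63068644e+00,  3.09453160e-06,
        1.08860000e+00, -1.90136540e-02]), 'qvel': array([ 1.62866325e-03,  3.26009783e-04,  8.01555036e-04,  6.68390292e-05,
       -7.00559010e-04,  1.20530909e-04]), 'joint_torque': array([-2.52404381e-03, -5.44628334e+01, -2.73659688e+01,  6.41357596e-02,
        2.28298717e-02, -1.34340053e-04]), 'ee_pos': array([232.61629673, 579.50105356, 221.92132325]), 'orientation': array([-5.95982491e-01, -3.08422054e+00,  2.31170800e-03]), 'ft_force': array([0.05578106, 0.60344214, 0.34812281]), 'moment': array([-0.00671419,  0.03495183, -0.07047794]), 'width': 87.74142885441}
scene {'fx': 547.3836257842739, 'fy': 547.3836257842739, 'cx': 318.31059035195244, 'cy': 227.05980235753717, 'k1': -0.15366947320543228, 'rvec': array([ 2.32825458, -0.63997233,  0.27639778]), 'tvec': array([-433.14590153,  212.58104675, 1497.58084179])}
side {'fx': 581.1687046107284, 'fy': 581.1687046107284, 'cx': 327.0139110903459, 'cy': 235.98767839390715, 'k1': -0.05602778533351918, 'rvec': array([ 2.04030652, -0.45427516,  0.24889843]), 'tvec': array([-443.50423983,  183.05941206, 1462.73563317])}
wrist {'fx': 403.25635158790016, 'fy': 403.25635158790016, 'cx': 321.85917944767186, 'cy': 239.41763499126557, 'k1': -0.0903864261522198, 'T_tool_cam': array([[ 9.19192694e-04, -9.62961220e-01, -2.69638357e-01,
         7.32453707e+01],
       [ 9.99999497e-01,  7.77104386e-04,  6.33703772e-04,
        -1.53841248e+00],
       [-4.00695008e-04, -2.69638803e-01,  9.62961450e-01,
        -1.61916971e+02],
       [ 0.00000000e+00,  0.00000000e+00,  0.00000000e+00,
         1.00000000e+00]])}
```

View pics/scene0.png

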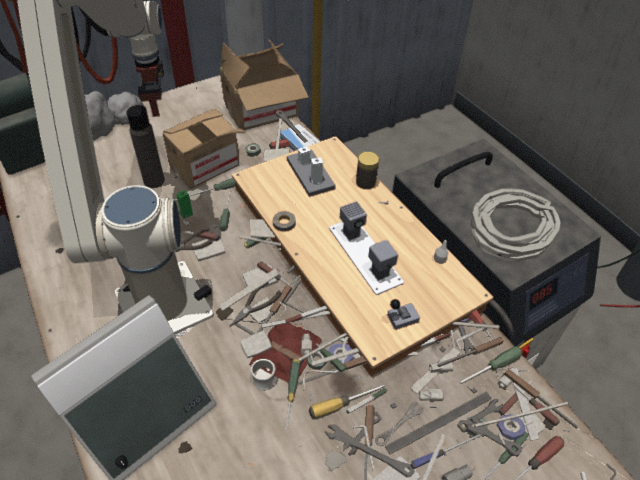

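View pics/side0.png

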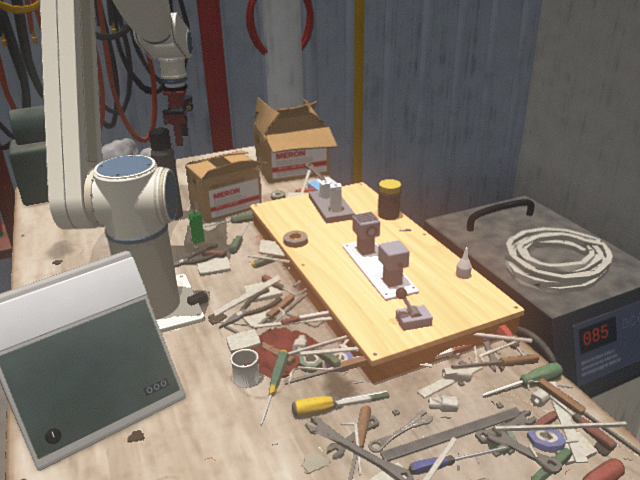

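View pics/wrist0.png

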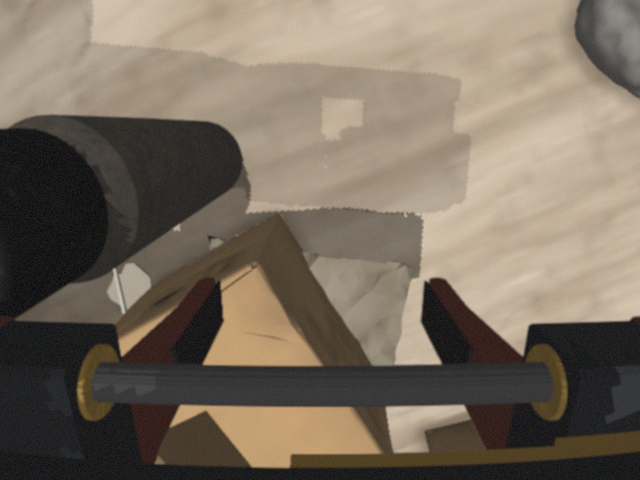

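The scene view shows the board from (335,140) to (490,297). The rack with both cells is near (310,170), the photometer near (368,245), the lever ball near (395,303), the jar at (368,170), the bottle at (441,252) and the tape at (285,220). Next I'll set up helpers and take enlarged crops.

```bash
cat > h.py <<'E'
import numpy as np, cv2
from scipy.spatial.transform import Rotation as R
from workcell import readout, imaging
def cam(n, obs=None):
    p=imaging.camera_params(n)
    if n=="wrist":
        obs=obs or readout.get_obs()
        T=np.eye(4);T[:3,:3]=R.from_rotvec(obs["orientation"]).as_matrix();T[:3,3]=obs["ee_pos"]
        Tc=T@np.array(p["T_tool_cam"]); return p,Tc[:3,:3],Tc[:3,3]
    Rm=R.from_rotvec(p["rvec"]).as_matrix()
    return p,Rm.T,-Rm.T@np.array(p["tvec"])
def dist(p): return np.array([p["k1"],0,0,0,0.])
def K(p): return np.array([[p["fx"],0,p["cx"]],[0,p["fy"],p["cy"]],[0,0,1.]])
def proj(c,X):
    p,Rc,o=c; q=(np.atleast_2d(X)-o)@Rc; 
    u=q[:,:2]/q[:,2:]; u=u*(1+p["k1"]*(u**2).sum(1,keepdims=True))
    return u*p["fx"]+[p["cx"],p["cy"]]
def ray(c,uv):
    p,Rc,o=c
    u=cv2.undistortPoints(np.array(uv,float).reshape(-1,1,2),K(p),dist(p)).reshape(-1,2)
    d=np.c_[u,np.ones(len(u))]@Rc.T
    return o,d/np.linalg.norm(d,axis=1,keepdims=True)
def onplane(c,uv,z):
    o,d=ray(c,uv); return o+d*((z-o[2])/d[:,2])[:,None]
def tri(c1,u1,c2,u2):
    o1,d1=ray(c1,u1);o2,d2=ray(c2,u2);d1=d1[0];d2=d2[0]
    A=np.c_[d1,-d2];s=np.linalg.lstsq(A,o2-o1,rcond=None)[0]
    a=o1+s[0]*d1;b=o2+s[1]*d2;return (a+b)/2,np.linalg.norm(a-b)
def shot(n,name):
    obs=readout.get_obs();c=cam(n,obs);im=imaging.get_image(n)[:,:,::-1].copy();cv2.imwrite("pics/"+name,im);return c,im
E
python3 - <<'E'
from h import *
for n,uv in (("scene",[(337,139),(491,297),(371,361),(234,177)]),("side",[(363,183),(522,312),(376,359),(251,206)])):
    print(n,onplane(cam(n),uv,70).round(1))
a=cv2.imread("pics/scene0.png");b=cv2.imread("pics/side0.png")
cv2.imwrite("pics/sA.png",cv2.resize(a[130:230,250:400],None,fx=5,fy=5,interpolation=cv2.INTER_CUBIC))
cv2.imwrite("pics/sB.png",cv2.resize(a[190:340,310:460],None,fx=4,fy=4,interpolation=cv2.INTER_CUBIC))
cv2.imwrite("pics/dA.png",cv2.resize(b[155:255,260:410],None,fx=5,fy=5,interpolation=cv2.INTER_CUBIC))
cv2.imwrite("pics/dB.png",cv2.resize(b[200:340,330:480],None,fx=4,fy=4,interpolation=cv2.INTER_CUBIC))
E
```

```text
scene [[ 761.5  298.9   70. ]
 [ 759.8 -478.    70. ]
 [ 371.5 -467.2   70. ]
 [ 368.7  298.9   70. ]]
side [[ 764.7  310.5   70. ]
 [ 755.2 -484.6   70. ]
 [ 379.  -479.2   70. ]
 [ 370.9  309.9   70. ]]
```

View pics/sA.png

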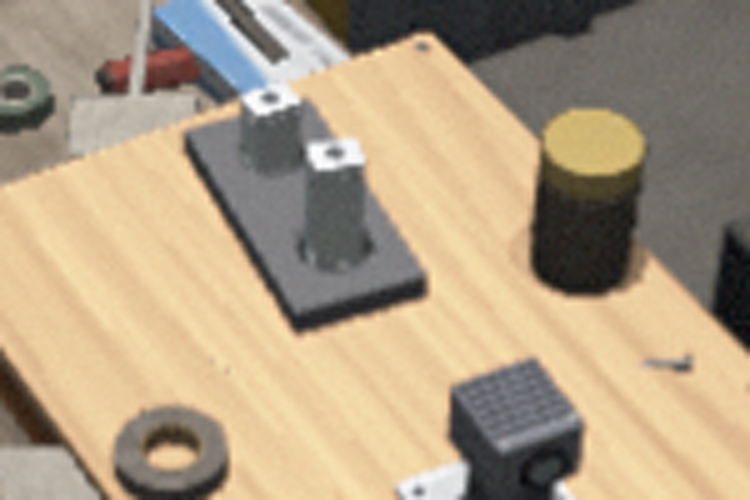

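View pics/sB.png

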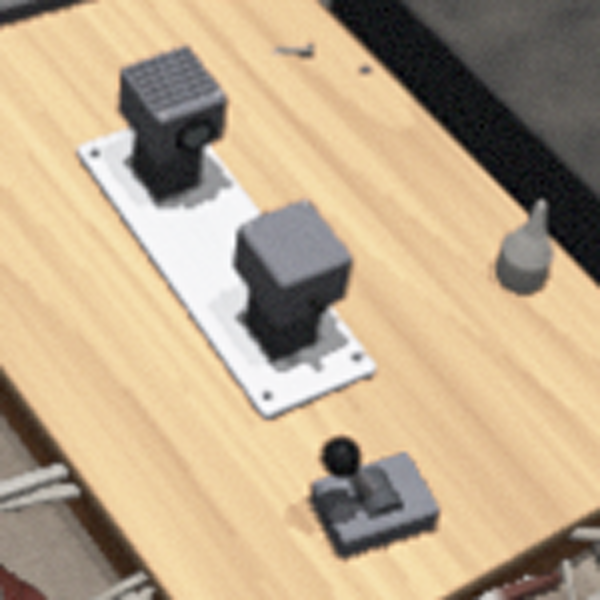

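View pics/dA.png

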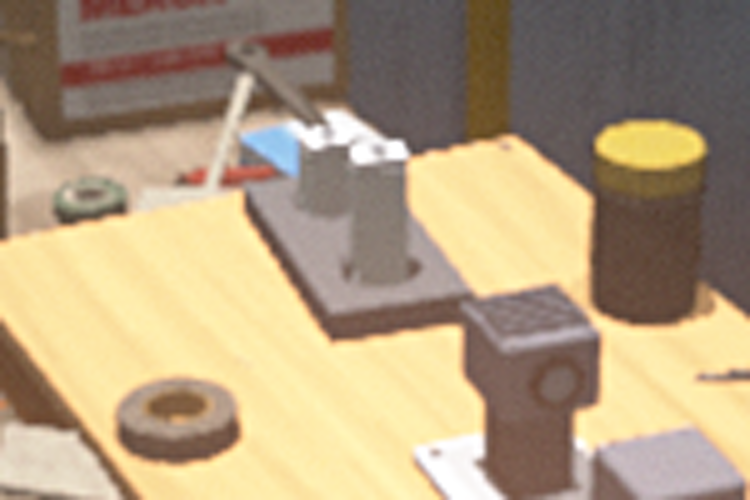

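View pics/dB.png

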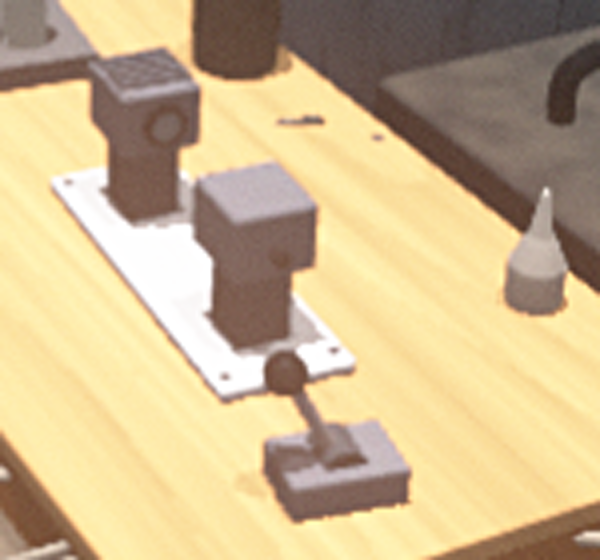

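```bash
python3 - <<'E'
from h import *
s=cam("scene");d=cam("side")
A=lambda l:[(250+(x+.5)/5-.5,130+(y+.5)/5-.5) for x,y in l]
B=lambda l:[(310+(x+.5)/4-.5,190+(y+.5)/4-.5) for x,y in l]
C=lambda l:[(260+(x+.5)/5-.5,155+(y+.5)/5-.5) for x,y in l]
D=lambda l:[(330+(x+.5)/4-.5,200+(y+.5)/4-.5) for x,y in l]
np.set_printoptions(suppress=True,precision=1)
print("rack top",onplane(s,A([(187,133),(300,312),(427,275)]),90),onplane(d,C([(247,193),(334,318),(468,292)]),90))
print("tall cap scene z168",onplane(s,A([(306,147),(358,138),(366,161),(312,171)]),168))
print("tall cap side",onplane(d,C([(349,144),(403,140),(408,158),(357,164)]),168))
print("short cap scene z136",onplane(s,A([(240,95),(291,85),(300,106),(250,117)]),136))
print("base z80",onplane(s,B([(78,150),(268,412),(376,370)]),80),onplane(d,D([(52,182),(222,393),(355,364)]),80))
print("sensor top z178",onplane(s,B([(236,240),(309,202),(351,262),(276,292)]),178),onplane(d,D([(195,188),(280,165),(317,207),(232,236)]),178))
print("lamp top",onplane(s,B([(121,70),(188,46),(226,100),(156,125)]),180))
print("ball",tri(s,B([(341,456)]),d,D([(286,371)])))
print("switch top z95",onplane(s,B([(312,485),(405,452),(440,505),(343,545)]),95),onplane(d,D([(265,450),(378,421),(410,467),(295,497)]),95))
print("jar",onplane(s,A([(592,140)]),176),"bottle",onplane(s,B([(523,275)]),75),"tape",onplane(s,A([(172,445)]),85))
E
```

```text
rack top [[555.  282.8  90. ]
 [532.7  98.6  90. ]
 [618.3  87.8  90. ]] [[553.7 276.6  90. ]
 [531.8  96.6  90. ]
 [616.6  92.   90. ]]
tall cap scene z168 [[567.9 152.4 168. ]
 [600.  143.9 168. ]
 [592.9 123.  168. ]
 [559.7 131.3 168. ]]
tall cap side [[570.7 157.8 168. ]
 [601.7 148.9 168. ]
 [593.1 124.5 168. ]
 [562.9 130.  168. ]]
short cap scene z136 [[577.1 250.4 136. ]
 [610.6 242.8 136. ]
 [604.8 221.6 136. ]
 [571.6 228.  136. ]]
base z80 [[ 512.1  -48.5   80. ]
 [ 496.2 -311.5   80. ]
 [ 579.2 -320.4   80. ]] [[ 513.4  -48.4   80. ]
 [ 495.  -311.9   80. ]
 [ 580.7 -320.5   80. ]]
sensor top z178 [[ 507.9 -242.1  178. ]
 [ 568.2 -239.4  178. ]
 [ 561.4 -294.9  178. ]
 [ 505.2 -290.6  178. ]] [[ 511.8 -243.3  178. ]
 [ 570.7 -241.6  178. ]
 [ 564.6 -293.3  178. ]
 [ 504.3 -299.7  178. ]]
lamp top [[ 525.8  -76.2  180. ]
 [ 579.3  -79.8  180. ]
 [ 572.5 -136.5  180. ]
 [ 518.  -132.1  180. ]]
ball (array([ 477.4, -403.7,  157.8]), np.float64(2.086174754098019))
switch top z95 [[ 479.8 -380.9   95. ]
 [ 546.8 -391.2   95. ]
 [ 541.1 -435.4   95. ]
 [ 470.2 -427.5   95. ]] [[ 478.5 -387.6   95. ]
 [ 549.3 -391.9   95. ]
 [ 541.8 -435.4   95. ]
 [ 471.6 -430.8   95. ]]
jar [[718.1  63.4 176. ]] bottle [[ 723.  -304.3   75. ]] tape [[412.6  43.3  85. ]]
```

carry_out(rows=[[[0,0,-0.025],[0,0,0],0],[[0,0,-0.025],[0,0,0],0],[[0,0,-0.025],[0,0,0],0],[[0,0,-0.025],[0,0,0],0],[[-0.025,-0.014,0],[0,0,0],0],[[-0.025,-0.014,0],[0,0,0],0],[[-0.025,-0.014,0],[0,0,0],0],[[-0.025,-0.014,0],[0,0,0],0],[[-0.025,-0.014,0],[0,0,0],0],[[-0.025,-0.014,0],[0,0,0],0],[[-0.025,-0.014,0],[0,0,0],0],[[-0.025,-0.014,0],[0,0,0],0]])

```text
t: 1.15
ee_pos: [377.2, 400.3, 322.5]
orientation: [-0.596, -3.084, 0.001]
ft_force: [0.7, 0.0, 0.5]
width: 88.0
```

carry_out(rows=[[[-0.025,-0.014,0],[0,0,0],0],[[-0.025,-0.014,0],[0,0,0],0],[[-0.025,-0.014,0],[0,0,0],0],[[-0.025,-0.014,0],[0,0,0],0],[[-0.025,-0.014,0],[0,0,0],0],[[-0.025,-0.014,0],[0,0,0],0],[[-0.025,-0.014,0],[0,0,0],0],[[-0.025,-0.014,0],[0,0,0],0],[[-0.025,-0.014,0],[0,0,0],0],[[-0.025,-0.014,0],[0,0,0],0],[[-0.025,-0.014,0],[0,0,0],0],[[0,0,0],[0,0,0],0]])

```text
t: 2.15
ee_pos: [576.9, 152.7, 322.3]
orientation: [0.601, 3.083, -0.002]
ft_force: [-0.4, 0.4, -0.4]
width: 87.5
```

```bash
python3 - <<'E'
from h import *
o=readout.get_obs();print(o["ee_pos"],o["orientation"],o["t"],o["qpos"])
shot("wrist","w1.png")
E
```

```text
[576.89016847 152.729676   322.29329007] [ 6.00847236e-01  3.08258729e+00 -1.73504115e-03] 2.15 [ 2.39603296e-01  2.84371795e-01  1.59464303e+00 -1.48969928e-03
  1.26213894e+00 -9.45735063e-01]
```

View pics/w1.png

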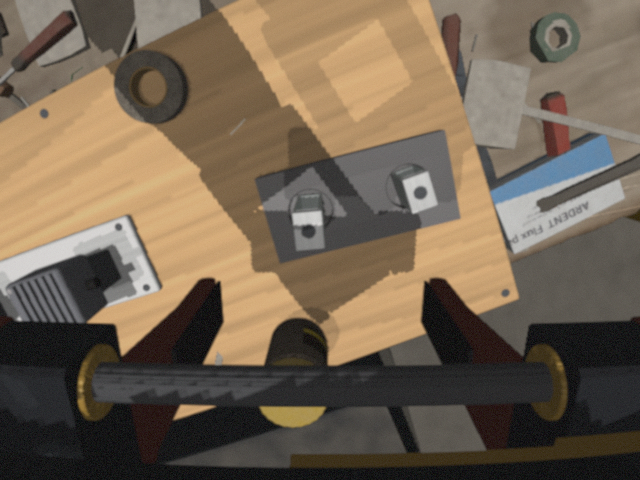

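```bash
python3 - <<'E'
from h import *
a=cv2.imread("pics/w1.png");cv2.imwrite("pics/w1z.png",cv2.resize(a[120:270,245:465],None,fx=3.6,fy=3.6,interpolation=cv2.INTER_CUBIC))
E
```

```text
(no output)
```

View pics/w1z.png

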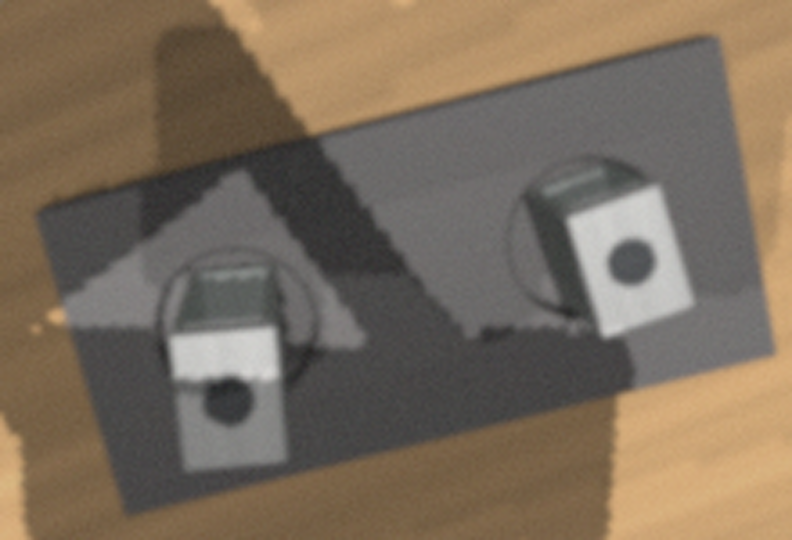

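The enlarged view shows the tall cap with corners at about (292,213), (322,210), (325,248) and (296,251) in the full picture. The clear pane faces image-up (tool +x) and the frosted sides face left and right. That leaves the jaws almost aligned already.

```bash
python3 - <<'E'
from h import *
np.set_printoptions(suppress=True,precision=2)
obs=readout.get_obs();c=cam("wrist",obs)
W=lambda l:[(245+(x+.5)/3.6-.5,120+(y+.5)/3.6-.5) for x,y in l]
for l,z in (([(168,335),(278,325),(288,461),(184,472)],168),([(569,215),(661,184),(695,302),(604,337)],136),([(37,212),(718,38),(775,352),(126,515)],90)):
    P=onplane(c,W(l),z);print(P,P.mean(0));e=np.diff(np.r_[P,P[:1]],axis=0);print(np.linalg.norm(e,axis=1),np.arctan2(e[:,1],e[:,0]))
T=R.from_rotvec(obs["orientation"]).as_matrix();print(T)
# photometer baseplate end in wrist
print(onplane(c,[(131,215),(161,288)],80))
E
```

```text
[[559.34 132.98 168.  ]
 [566.41 156.48 168.  ]
 [596.45 146.8  168.  ]
 [590.   123.84 168.  ]] [578.05 140.03 168.  ]
[24.54 31.56 23.85 31.99] [ 1.28 -0.31 -1.84  2.85]
[[573.54 229.03 136.  ]
 [574.71 252.16 136.  ]
 [605.16 250.97 136.  ]
 [605.09 227.25 136.  ]] [589.63 239.85 136.  ]
[23.16 30.48 23.72 31.6 ] [ 1.52 -0.04 -1.57  3.09]
[[527.43 101.61  90.  ]
 [552.48 288.26  90.  ]
 [640.15 277.15  90.  ]
 [616.1   89.36  90.  ]] [584.04 189.1   90.  ]
[188.33  88.38 189.32  89.51] [ 1.44 -0.13 -1.7   3.  ]
[[-0.93  0.38 -0.  ]
 [ 0.38  0.93 -0.  ]
 [ 0.   -0.   -1.  ]]
[[512.56 -36.96  80.  ]
 [597.1  -45.95  80.  ]]
```

carry_out(rows=[[[-0.0083,-0.0273,0],[0,0,0],0.3],[[-0.0083,-0.0273,0],[0,0,0],0.6],[[-0.0083,-0.0273,0],[0,0,0],1],[[-0.0083,-0.0273,0],[0,0,0],1],[[-0.0083,-0.0273,0],[0,0,0],1],[[-0.0083,-0.0273,0],[0,0,0],1],[[-0.0083,-0.0273,0],[0,0,0],1],[[-0.0083,-0.0273,0],[0,0,0],1],[[-0.0083,-0.0273,0],[0,0,0],1],[[-0.0083,-0.0273,0],[0,0,0],1],[[-0.0083,-0.0273,0],[0,0,0],1],[[-0.0083,-0.0273,0],[0,0,0],1]])

```text
t: 3.2
ee_pos: [544.4, -185.0, 322.6]
orientation: [-0.595, -3.084, -0.001]
ft_force: [0.2, -0.1, 0.4]
width: 11.4
```

carry_out(rows=[[[0,0,0],[0,0,0.106],1],[[0,0,0],[0,0,0.106],1],[[0,0,0],[0,0,0.106],1],[[0,0,0],[0,0,0.106],1],[[0,0,0],[0,0,0.106],1],[[0,0,0],[0,0,0.106],1],[[0,0,0],[0,0,0.106],1],[[0,0,0],[0,0,0.106],1],[[0,0,0],[0,0,0.106],1],[[0,0,0],[0,0,0.106],1],[[0,0,0],[0,0,0.106],1],[[0,0,0],[0,0,0.106],1]])

```text
t: 4.2
ee_pos: [544.7, -183.6, 322.5]
orientation: [-2.316, -2.122, -0.0]
ft_force: [-0.5, 0.3, 0.3]
width: 0.6
```

```bash
python3 - <<'E'
from h import *
o=readout.get_obs();print(o["ee_pos"],o["orientation"],o["t"],o["qpos"],o["width"])
shot("wrist","w2.png")
E
```

```text
[ 544.68182485 -183.5684585   322.50109713] [-2.31563188e+00 -2.12193583e+00 -6.25276822e-05] 4.2 [-3.45981348e-01  2.49215163e-01  1.64125929e+00  4.14113181e-04
  1.25178224e+00 -2.58868442e-01] 0.6456085766307524
```

View pics/w2.png

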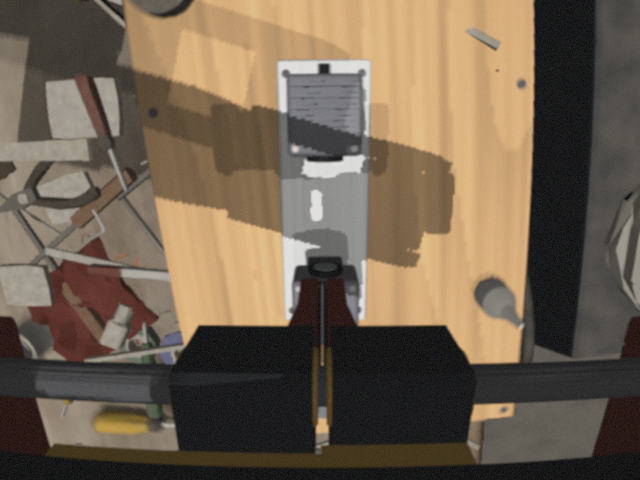

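```bash
python3 - <<'E'
from h import *
a=cv2.imread("pics/w2.png");cv2.imwrite("pics/w2z.png",cv2.resize(a[45:325,250:400],None,fx=2.1,fy=2.1,interpolation=cv2.INTER_CUBIC))
E
```

```text
(no output)
```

View pics/w2z.png

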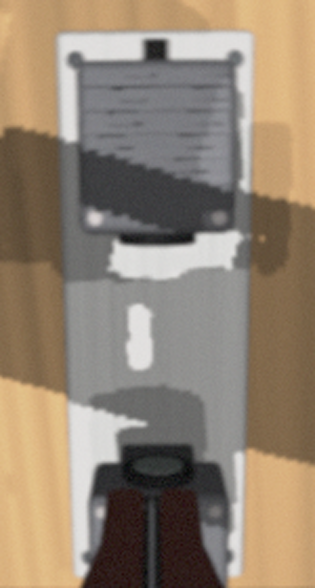

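```bash
python3 - <<'E'
from h import *
np.set_printoptions(suppress=True,precision=2)
c=cam("wrist")
W=lambda l:[(250+(x+.5)/2.1-.5,45+(y+.5)/2.1-.5) for x,y in l]
b=onplane(c,W([(58,33),(253,33),(75,575),(241,575)]),80);print("base",b, np.linalg.norm(b[1]-b[0]))
for e in (b[2]-b[0],b[3]-b[1]): print("yaw edge",-np.arctan2(-e[0],-e[1]))
h=onplane(c,W([(78,62),(238,62),(236,232),(85,230)]),178);print("head",h,h.mean(0))
print("lampbarrel",onplane(c,W([(119,242),(195,242)]),155)); print("sensbarrel(z155)",onplane(c,W([(122,466),(193,466)]),155))
E
```

```text
base [[ 515.49  -45.84   80.  ]
 [ 602.72  -53.88   80.  ]
 [ 492.61 -310.9    80.  ]
 [ 579.69 -319.04   80.  ]] 87.59426638165606
yaw edge -0.08611932523268234
yaw edge -0.0866408203459061
head [[ 529.9   -72.02  178.  ]
 [ 584.44  -77.04  178.  ]
 [ 579.62 -134.63  178.  ]
 [ 526.08 -128.97  178.  ]] [ 555.01 -103.16  178.  ]
lampbarrel [[ 536.71 -136.    155.  ]
 [ 565.78 -138.69  155.  ]]
sensbarrel(z155) [[ 528.64 -226.6   155.  ]
 [ 557.75 -229.31  155.  ]]
```

carry_out(rows=[[[-0.0188,-0.0076,0],[0,0,0],1],[[-0.0188,-0.0076,0],[0,0,0],1],[[-0.0188,-0.0076,0],[0,0,0],1],[[-0.0188,-0.0076,0],[0,0,0],1],[[-0.0188,-0.0076,0],[0,0,0],1],[[-0.0188,-0.0076,0],[0,0,0],1],[[-0.0188,-0.0076,0],[0,0,0],1],[[-0.0188,-0.0076,0],[0,0,0],1],[[-0.0188,-0.0076,0],[0,0,0],1],[[-0.0188,-0.0076,0],[0,0,0],1],[[-0.0188,-0.0076,0],[0,0,0],1],[[-0.0188,-0.0076,0],[0,0,0],1]])

```text
t: 5.25
ee_pos: [435.1, -402.0, 322.5]
orientation: [-2.308, -2.131, -0.0]
ft_force: [-0.5, -0.9, 0.2]
width: 0.2
```

carry_out(rows=[[[0,0,0.02],[0,0,0],1],[[0,0,0.02],[0,0,0],1],[[0,0,0.02],[0,0,0],1],[[0,0,0],[0,0,0],1],[[0,0,0],[0,0,0],1]])

```text
t: 5.67
ee_pos: [435.1, -401.1, 262.0]
orientation: [-2.307, -2.128, -0.0]
ft_force: [-0.1, -0.7, 1.0]
width: 0.9
```

```bash
python3 - <<'E'
from h import *
o=readout.get_obs();print(o["ee_pos"],o["orientation"],o["t"],o["qpos"],o["width"])
shot("wrist","w3.png")
E
```

```text
[ 435.10929172 -401.09036249  261.96193229] [-2.30747877e+00 -2.12804984e+00 -6.97833489e-06] 5.6667 [-7.64934519e-01  3.33306183e-01  1.66827356e+00  1.81154321e-04
  1.14264288e+00 -6.84148717e-01] 0.9134066454265308
```

View pics/w3.png

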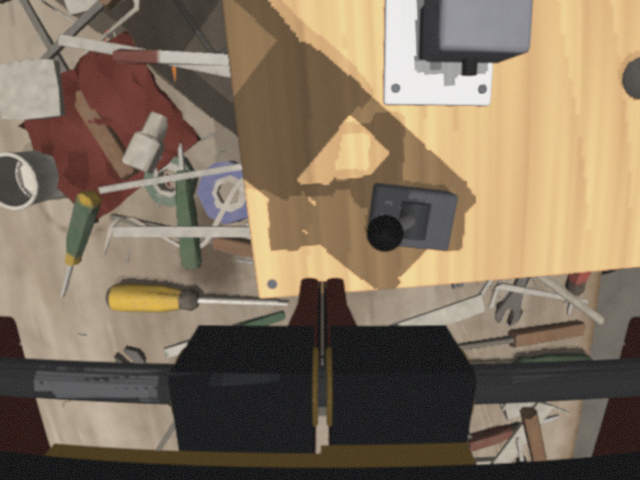

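```bash
python3 - <<'E'
from h import *
np.set_printoptions(suppress=True,precision=2)
c=cam("wrist")
print(onplane(c,[(384.5,233)],154))
b=onplane(c,[(374,184),(457,194),(450,250)],95);print(b,(b[0]+b[2])/2)
T=c[1];o=readout.get_obs();print(R.from_rotvec(o["orientation"]).as_matrix())
E
```

```text
[[ 479.41 -404.31  154.  ]]
[[ 480.77 -378.16   95.  ]
 [ 549.75 -391.7    95.  ]
 [ 543.97 -440.19   95.  ]] [ 512.37 -409.18   95.  ]
[[ 0.08  1.    0.  ]
 [ 1.   -0.08  0.  ]
 [ 0.   -0.   -1.  ]]
```

carry_out(rows=[[[0,0,0.019],[0,0,0],1],[[0,0,0.019],[0,0,0],1],[[0,0,0.019],[0,0,0],1],[[0,0,0.019],[0,0,0],1],[[0,0,0.019],[0,0,0],1],[[0,0,0.018],[0,0,0],1],[[0,0,0],[0,0,0],1],[[0,0.01,0],[0,0,0],1],[[-0.0004,0.01,0],[0,0,0],1],[[-0.0004,0.01,0],[0,0,0],1],[[0,0,0],[0,0,0],1]])

```text
t: 6.63
ee_pos: [468.4, -406.6, 151.6]
orientation: [2.307, 2.126, 0.001]
ft_force: [0.0, 1.0, 1.2]
width: 0.1
```

carry_out(rows=[[[-0.0005,0.008,0],[0,0,0],1],[[-0.0005,0.008,0],[0,0,0],1],[[-0.0005,0.008,0],[0,0,0],1],[[-0.0005,0.008,0],[0,0,0],1],[[-0.0005,0.008,0],[0,0,0],1],[[0,0,0],[0,0,0],1],[[0,0,0],[0,0,0],1]])

```text
t: 7.22
ee_pos: [505.3, -411.2, 149.4]
orientation: [-2.311, -2.128, -0.0]
ft_force: [-0.2, 0.5, -1.3]
width: 0.6
```

```bash
python3 - <<'E'
from h import *
c,im=shot("scene","s3.png");c2,i2=shot("side","d3.png");
o=readout.get_obs();print(o["ee_pos"],o["ft_force"])
cv2.imwrite("pics/s3z.png",np.hstack([cv2.resize(im[260:350,340:460],None,fx=3.3,fy=3.3),cv2.resize(i2[250:340,350:470],None,fx=3.3,fy=3.3)]))
E
```

```text
[ 504.64113901 -411.13121887  149.42527349] [-1.00288591  0.19400177 -0.12004118]
```

View pics/s3z.png

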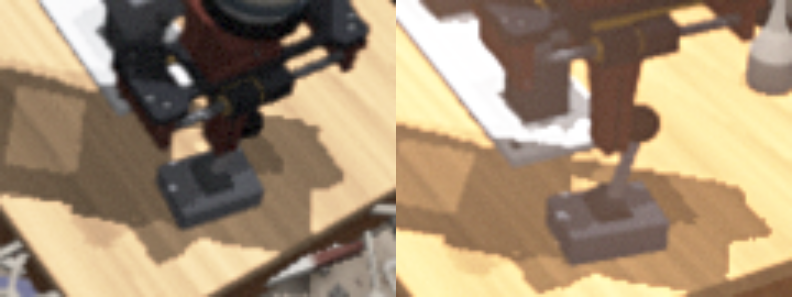

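The pictures show the lever past upright, leaning to +x, with the ball in front of the closed fingers. I'll keep pushing in small steps and watch the force.

carry_out(rows=[[[-0.0004,0.004,0],[0,0,0],1],[[-0.0004,0.004,0],[0,0,0],1],[[0,0.003,0],[0,0,0],1],[[0,0,0],[0,0,0],1],[[0,0,0],[0,0,0],1]])

```text
t: 7.73
ee_pos: [516.0, -413.1, 149.7]
orientation: [2.311, 2.127, 0.0]
ft_force: [0.8, -0.3, 0.5]
width: 0.2
```

carry_out(rows=[[[0,0.003,0],[0,0,0],1],[[0,0,0],[0,0,0],1],[[0,0,0],[0,0,0],1]])

```text
t: 7.98
ee_pos: [518.9, -413.3, 149.7]
orientation: [2.311, 2.127, 0.0]
ft_force: [0.7, -0.3, 0.6]
width: 0.5
```

carry_out(rows=[[[0,0.003,0],[0,0,0],1],[[0,0,0],[0,0,0],1],[[0,0,0],[0,0,0],1]])

```text
t: 8.23
ee_pos: [521.9, -413.5, 149.7]
orientation: [2.311, 2.127, 0.0]
ft_force: [-0.4, 0.0, -0.1]
width: 0.3
```

```bash
python3 - <<'E'
from h import *
c,im=shot("scene","s4.png");c2,i2=shot("side","d4.png");
o=readout.get_obs();print(o["ee_pos"],o["ft_force"])
cv2.imwrite("pics/s4z.png",np.hstack([cv2.resize(im[260:350,340:460],None,fx=3.3,fy=3.3),cv2.resize(i2[250:340,350:470],None,fx=3.3,fy=3.3)]))
E
```

```text
[ 521.87371282 -413.56254397  149.78986617] [-0.42232188  0.16156038 -0.47016421]
```

View pics/s4z.png

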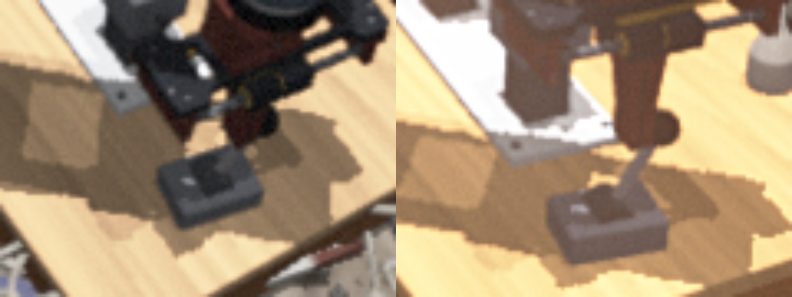

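```bash
python3 - <<'E'
from h import *
print(onplane(cam("side"),[(430.6,288.4)],154),onplane(cam("scene"),[(340+266/3.3,260+122/3.3)],154))
E
```

```text
[[ 546.72707678 -413.90646117  154.        ]] [[ 545.37219416 -418.48589546  154.        ]]
```

carry_out(rows=[[[0,0.003,0],[0,0,0],1],[[0,0,0],[0,0,0],1],[[0,0,0],[0,0,0],1]])

```text
t: 8.58
ee_pos: [522.5, -413.6, 149.6]
orientation: [-2.309, -2.125, 0.004]
ft_force: [-9.2, 0.2, 5.2]
width: 0.6
```

carry_out(rows=[[[0,0.003,0],[0,0,0],1],[[0,0,0],[0,0,0],1],[[0,0,0],[0,0,0],1]])

```text
t: 8.83
ee_pos: [522.9, -413.5, 149.5]
orientation: [-2.305, -2.122, 0.008]
ft_force: [-18.0, 1.2, 10.8]
width: 0.2
```

The ball measures (546,-415), and the force climbed to 18 N without further travel, so the lever is at its stop. I'll back off, rise, and check it.

carry_out(rows=[[[0,-0.012,0],[0,0,0],1],[[0,-0.015,0],[0,0,0],1],[[0,-0.015,-0.01],[0,0,0],1],[[0,0,-0.035],[0,0,0],1],[[0,0,-0.035],[0,0,0],1],[[0,0,-0.035],[0,0,0],1],[[0,0,-0.035],[0,0,0],1],[[0,0,-0.02],[0,0,0],1],[[0,0,0],[0,0,0],1]])

```text
t: 9.58
ee_pos: [487.9, -412.2, 325.9]
orientation: [2.304, 2.12, 0.002]
ft_force: [1.0, -0.1, -0.2]
width: 0.5
```

```bash
python3 - <<'E'
from h import *
c,im=shot("wrist","w5.png")
o=readout.get_obs();print(o["ee_pos"],o["orientation"],o["ft_force"],o["t"])
Rm=R.from_rotvec(o["orientation"]).as_matrix()
az=np.arctan2(Rm[1,1],Rm[0,1]);print("az",az,"turn to 1.28:",az-1.28, "vec in tool frame",Rm.T@(np.array([578,140,322])-o["ee_pos"]))
E
```

```text
[ 486.9365512  -411.40296563  322.79685346] [2.30707185e+00 2.12319466e+00 1.45452524e-03] [-0.40245938 -0.10606278 -0.89110073] 9.6333
az -0.08295272410465714 turn to 1.28: -1.362952724104657 vec in tool frame [557.05237837  45.05761827  -0.93593264]
```

View pics/w5.png

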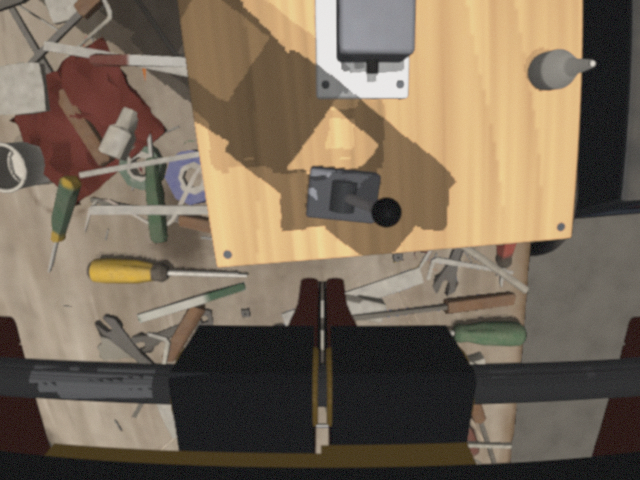

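The lever ball is at (386,212), on the block's +x side, so the lamp is on. Now to the cell.

carry_out(rows=[[[0.028,0.0023,0],[0,0,0],1],[[0.028,0.0023,0],[0,0,0],1],[[0.028,0.0023,0],[0,0,0],1],[[0.028,0.0023,0],[0,0,0],1],[[0.028,0.0023,0],[0,0,0],1],[[0.028,0.0023,0],[0,0,0],1],[[0.028,0.0023,0],[0,0,0],0.5],[[0.028,0.0023,0],[0,0,0],0.2],[[0.028,0.0023,0],[0,0,0],0.2],[[0.028,0.0023,0],[0,0,0],0.2],[[0.028,0.0023,0],[0,0,0],0.2],[[0.028,0.0023,0],[0,0,0],0.2]])

```text
t: 10.63
ee_pos: [540.4, -76.4, 317.9]
orientation: [-2.31, -2.126, 0.002]
ft_force: [-0.4, -0.3, 0.1]
width: 36.9
```

carry_out(rows=[[[0.028,0.0023,0],[0,0,0],0.2],[[0.028,0.0023,0],[0,0,0],0.2],[[0.028,0.0023,0],[0,0,0],0.2],[[0.028,0.0023,0],[0,0,0],0.2],[[0.028,0.0023,0],[0,0,0],0.2],[[0.028,0.0023,0],[0,0,0],0.2],[[0.028,0.0023,0],[0,0,0],0.2],[[0.025,0.0023,0],[0,0,0],0.2],[[0,0,0],[0,0,-0.105],0.2],[[0,0,0],[0,0,-0.105],0.2],[[0,0,0],[0,0,-0.105],0.2],[[0,0,0],[0,0,-0.105],0.2]])

```text
t: 11.63
ee_pos: [576.9, 141.0, 317.5]
orientation: [-1.809, -2.566, 0.003]
ft_force: [-1.0, 0.4, 0.6]
width: 70.1
```

carry_out(rows=[[[0,0,0],[0,0,-0.105],0.2],[[0,0,0],[0,0,-0.105],0.2],[[0,0,0],[0,0,-0.105],0.2],[[0,0,0],[0,0,-0.105],0.2],[[0,0,0],[0,0,-0.105],0.2],[[0,0,0],[0,0,-0.105],0.2],[[0,0,0],[0,0,-0.105],0.2],[[0,0,0],[0,0,-0.105],0.2],[[0,0,0],[0,0,-0.103],0.2],[[0,0,0],[0,0,0],0.2],[[0,0,0],[0,0,0],0.2]])

```text
t: 12.55
ee_pos: [577.2, 140.7, 318.2]
orientation: [-0.46, -3.106, 0.001]
ft_force: [0.3, 0.1, -0.0]
width: 70.3
```

```bash
cat > st.py <<'E'
from h import *
import sys
np.set_printoptions(suppress=True,precision=3)
o=readout.get_obs();print(o["ee_pos"],o["ft_force"],o["t"],o["width"])
Rm=R.from_rotvec(o["orientation"]).as_matrix()
az=np.arctan2(Rm[1,1],Rm[0,1]);print("az",az,"tilt z",Rm[:,2])
a=list(map(float,sys.argv[1:5]))
print("turn wz",az-a[3],"vec tool",Rm.T@(np.array(a[:3])-o["ee_pos"]))
E
python3 st.py 578 140 230 1.28; python3 - <<'E'
from h import *
c,im=shot("wrist","w6.png")
E
```

```text
[577.186 140.651 318.177] [ 0.308  0.064 -0.015] 12.55 70.30589154636516
az 1.2769752738068212 tilt z [-0.002 -0.    -1.   ]
turn wz -0.0030247261931788394 vec tool [-1.14  -0.302 88.175]
```

View pics/w6.png

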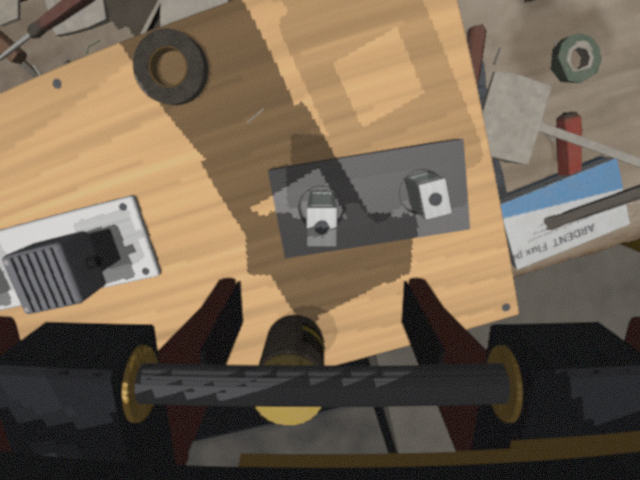

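```bash
python3 - <<'E'
from h import *
a=cv2.imread("pics/w6.png");cv2.imwrite("pics/w6z.png",cv2.resize(a[170:260,280:400],None,fx=6,fy=6,interpolation=cv2.INTER_CUBIC))
E
```

View pics/w6z.png

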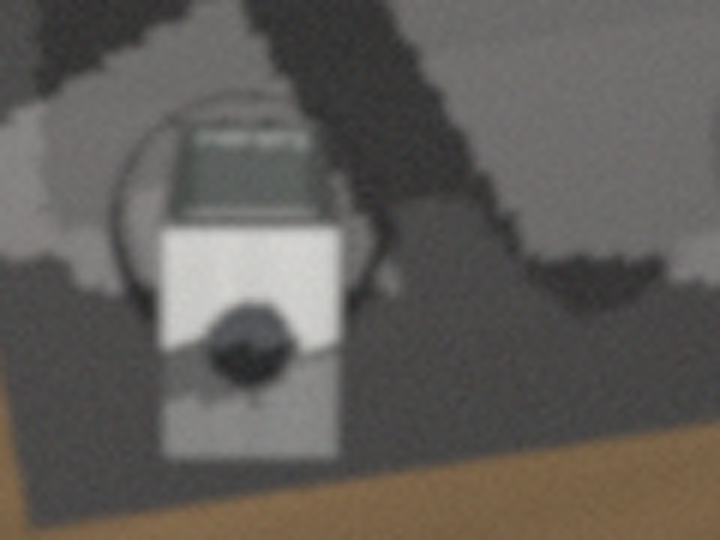

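```bash
python3 - <<'E'
from h import *
c=cam("wrist")
P=onplane(c,[(280+(x+.5)/6-.5,170+(y+.5)/6-.5) for x,y in [(160,228),(341,226),(340,459),(161,461)]],168)
e=np.diff(np.r_[P,P[:1]],axis=0);print(P.mean(0),np.linalg.norm(e,axis=1),np.arctan2(e[:,1],e[:,0]))
m=P.mean(0)
import os;os.system(f"python3 st.py {m[0]} {m[1]} 132 1.277")
E
```

```text
[577.358 140.657 318.512] [-0.055  0.834  0.284] 12.6 70.1409917793953
az 1.2767430013150736 tilt z [-0.002 -0.    -1.   ]
turn wz -0.00025699868492634614 vec tool [ -3.945  -1.778 186.508]
[580.31552361 137.76047966 168.        ] [23.76297098 31.8914764  24.12085812 31.90737835] [ 1.28896247 -0.28787243 -1.85214368  2.84250606]
```

carry_out(rows=[[[-0.003,-0.001,0.022],[0,0,-0.008],0.2],[[0,0,0.022],[0,0,0],0.2],[[0,0,0.022],[0,0,0],0.2],[[0,0,0.022],[0,0,0],0.2],[[0,0,0.022],[0,0,0],0.2],[[0,0,0.022],[0,0,0],0.2],[[0,0,0],[0,0,0],0.2],[[0,0,0],[0,0,0],0.2]])

```text
t: 13.27
ee_pos: [579.5, 138.8, 186.6]
orientation: [-0.445, -3.107, 0.002]
ft_force: [0.2, -1.1, 0.4]
width: 70.3
```

```bash
python3 st.py 579 139 124 1.285; python3 - <<'E'
from h import *
c,im=shot("wrist","w7.png")
print(proj(c,[[579,139,168]]))
E
```

```text
[579.544 138.75  186.596] [ 0.19  -1.091  0.447] 13.2667 70.30840076675166
az 1.2863626481427994 tilt z [-0.003 -0.001 -1.   ]
turn wz 0.0013626481427995163 vec tool [ 0.426  0.176 62.597]
[[325.07050326 284.1281542 ]]
```

View pics/w7.png

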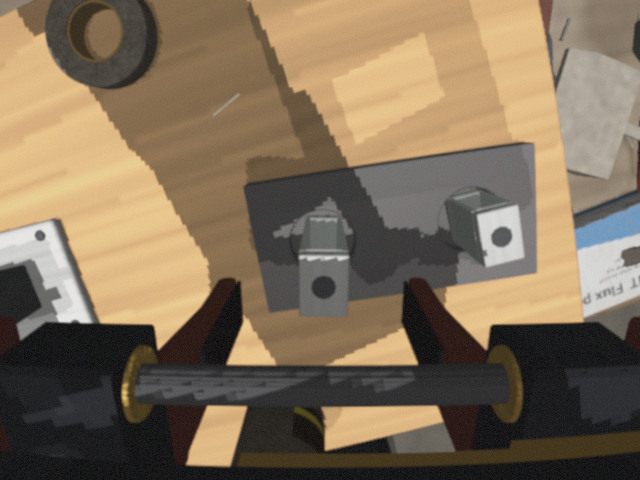

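The tall cap is centred at about (324,286), midway between the fingertips at (240,282) and (405,282), and square to them. I'll descend and grip.

carry_out(rows=[[[0,0,0.013],[0,0,0],0.2],[[0,0,0.013],[0,0,0],0.2],[[0,0,0.013],[0,0,0],0.2],[[0,0,0.013],[0,0,0],0.2],[[0,0,0.011],[0,0,0],0.2],[[0,0,0],[0,0,0],0.2]])

```text
t: 13.82
ee_pos: [579.2, 138.6, 122.6]
orientation: [-0.443, -3.107, 0.002]
ft_force: [0.2, -0.2, 0.2]
width: 69.9
```

carry_out(rows=[[[0,0,0],[0,0,0],0.4],[[0,0,0],[0,0,0],0.55],[[0,0,0],[0,0,0],0.65],[[0,0,0],[0,0,0],0.7],[[0,0,0],[0,0,0],0.75],[[0,0,0],[0,0,0],0.85],[[0,0,0],[0,0,0],1],[[0,0,0],[0,0,0],1],[[0,0,0],[0,0,0],1]])

```text
t: 14.57
ee_pos: [580.5, 139.0, 124.9]
orientation: [0.443, 3.11, 0.0]
ft_force: [-0.9, -0.2, 2.5]
width: 24.0
```

carry_out(rows=[[[0,0,-0.005],[0,0,0],1],[[0,0,-0.01],[0,0,0],1],[[0,0,-0.012],[0,0,0],1],[[0,0,-0.015],[0,0,0],1],[[0,0,-0.015],[0,0,0],1],[[0,0,-0.02],[0,0,0],1],[[0,0,-0.02],[0,0,0],1],[[0,0,-0.02],[0,0,0],1],[[0,0,-0.02],[0,0,0],1],[[0,0,-0.015],[0,0,0],1],[[0,0,-0.008],[0,0,0],1],[[0,0,0],[0,0,0],1]])

```text
t: 15.57
ee_pos: [581.5, 139.1, 287.7]
orientation: [0.442, 3.106, 0.003]
ft_force: [-0.3, 0.5, -0.3]
width: 23.7
```

```bash
python3 st.py 547.3 -183 280 -0.0865; python3 - <<'E'
from h import *
c,im=shot("wrist","w8.png")
shot("side","d8.png")
E
```

```text
[581.474 139.143 287.684] [-0.259  0.535 -0.293] 15.5667 23.747856906129723
az 1.2879664446091252 tilt z [ 0.005  0.001 -1.   ]
turn wz 1.3744664446091253 vec tool [ -57.057 -318.897    7.214]
```

View pics/w8.png

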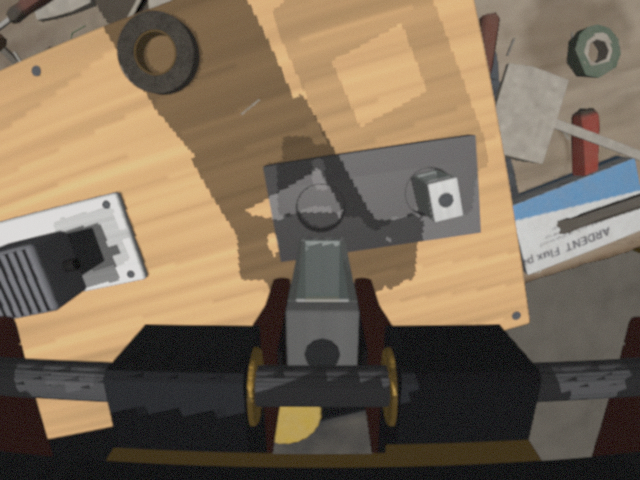

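View pics/d8.png

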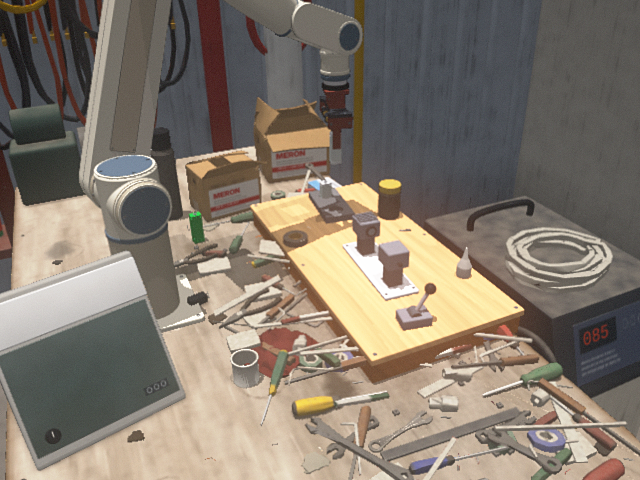

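The tall cell is out of the rack with its cap at (323,303–352) between the fingers, and the short cell hasn't moved. The lever ball at (431,288) in the side view is still on. Next I'll check how the cell sits in the tool frame.

```bash
python3 - <<'E'
from h import *
np.set_printoptions(suppress=True,precision=2)
o=readout.get_obs();c=cam("wrist");print(o["ee_pos"])
Rm=R.from_rotvec(o["orientation"]).as_matrix()
for z in (42,43.5,45):
    P=onplane(c,[(288,303),(358,303),(323,351)],o["ee_pos"][2]+z);print(z,(P-o["ee_pos"])@Rm)
a=cv2.imread("pics/w8.png");cv2.imwrite("pics/w8z.png",cv2.resize(a[230:390,250:400],None,fx=4,fy=4,interpolation=cv2.INTER_CUBIC))
E
```

```text
[580.16 138.84 284.76]
42 [[ 18.41 -12.43 -42.  ]
 [ 18.43  10.25 -42.  ]
 [  0.73  -1.06 -42.  ]]
43.5 [[ 19.1  -12.3  -43.5 ]
 [ 19.11  10.1  -43.5 ]
 [  1.64  -1.07 -43.5 ]]
45 [[ 19.79 -12.16 -45.  ]
 [ 19.8    9.96 -45.  ]
 [  2.55  -1.07 -45.  ]]
```

View pics/w8z.png

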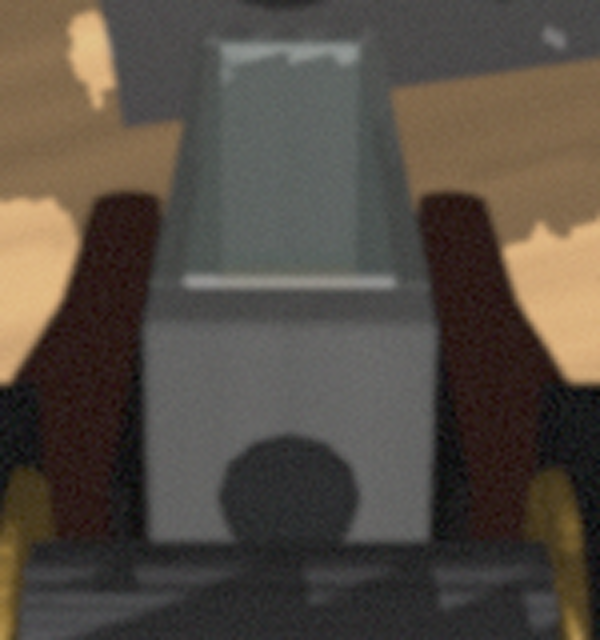

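carry_out(rows=[[[-0.002,-0.01,0],[0,0,0],1],[[-0.003,-0.018,0],[0,0,0],1],[[-0.004,-0.023,0],[0,0,0],1],[[-0.004,-0.023,0],[0,0,0],1],[[-0.004,-0.023,0],[0,0,0],1],[[-0.004,-0.023,0],[0,0,0],1],[[-0.004,-0.023,0],[0,0,0],1],[[-0.004,-0.023,0],[0,0,0],1],[[-0.004,-0.023,0],[0,0,0],1],[[-0.004,-0.023,0],[0,0,0],1],[[-0.004,-0.023,0],[0,0,0],1],[[-0.004,-0.023,0],[0,0,0],1]])

```text
t: 16.67
ee_pos: [550.3, -123.0, 283.4]
orientation: [-0.443, -3.108, -0.0]
ft_force: [0.4, -0.2, -1.0]
width: 24.0
```

carry_out(rows=[[[-0.004,-0.023,0],[0,0,0],1],[[-0.004,-0.023,0],[0,0,0],1],[[-0.003,-0.015,0],[0,0,0],1],[[0,0,0],[0,0,0.05],1],[[0,0,0],[0,0,0.1],1],[[0,0,0],[0,0,0.1],1],[[0,0,0],[0,0,0.1],1],[[0,0,0],[0,0,0.1],1],[[0,0,0],[0,0,0.1],1],[[0,0,0],[0,0,0.1],1],[[0,0,0],[0,0,0.1],1],[[0,0,0],[0,0,0.1],1]])

```text
t: 17.67
ee_pos: [544.1, -183.4, 283.2]
orientation: [-1.691, -2.644, 0.001]
ft_force: [-0.9, 1.1, -0.6]
width: 23.7
```

carry_out(rows=[[[0,0,0],[0,0,0.1],1],[[0,0,0],[0,0,0.1],1],[[0,0,0],[0,0,0.1],1],[[0,0,0],[0,0,0.1],1],[[0,0,0],[0,0,0.1],1],[[0,0,0],[0,0,0.1],1],[[0,0,0],[0,0,0.05],1],[[0,0,0],[0,0,0],1],[[0,0,0],[0,0,0],1]])

```text
t: 18.42
ee_pos: [544.4, -183.3, 283.6]
orientation: [-2.441, -1.975, 0.002]
ft_force: [0.2, 0.4, -1.1]
width: 24.2
```

```bash
python3 st.py 547.3 -183 280 -0.0865; python3 - <<'E'
from h import *
c,im=shot("wrist","w9.png")
E
```

```text
[ 544.392 -183.284  283.644] [ 0.165  0.386 -1.059] 18.4167 24.208497322006725
az -0.2104566146315053 tilt z [-0.002  0.001 -1.   ]
turn wz -0.12395661463150531 vec tool [0.885 2.791 3.639]
```

View pics/w9.png

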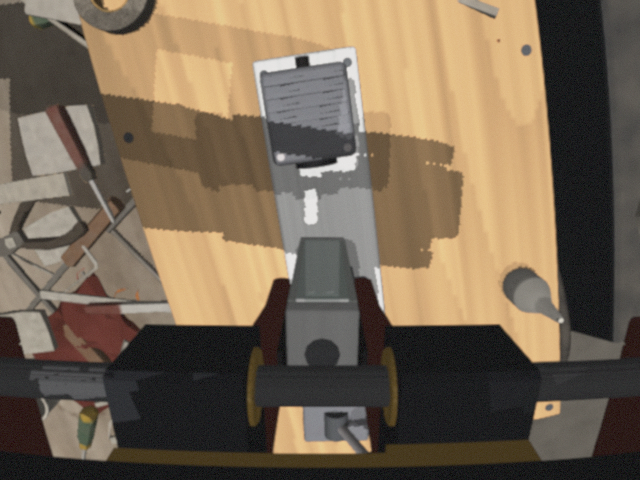

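I over-turned by 0.124 rad. I'll correct that, check, and then descend.

carry_out(rows=[[[0,0,0],[0,0,-0.062],1],[[0,0,0],[0,0,-0.062],1],[[0.0005,0.0028,0],[0,0,0],1],[[0,0,0],[0,0,0],1],[[0,0,0],[0,0,0],1]])

```text
t: 18.88
ee_pos: [548.1, -182.8, 284.5]
orientation: [-2.318, -2.12, 0.0]
ft_force: [-0.2, 0.2, -0.6]
width: 24.4
```

```bash
python3 st.py 547.3 -183 157 -0.0865; python3 - <<'E'
from h import *
np.set_printoptions(suppress=True,precision=2)
c,im=shot("wrist","w10.png")
cv2.imwrite("pics/w10z.png",cv2.resize(im[40:370,240:400],None,fx=1.8,fy=1.8,interpolation=cv2.INTER_CUBIC))
E
```

```text
[ 548.081 -182.812  284.522] [-0.227  0.249 -0.604] 18.8833 24.367652015488247
az -0.0890676959207478 tilt z [-0.  0. -1.]
turn wz -0.002567695920747806 vec tool [ -0.259  -0.741 127.522]
```

View pics/w10z.png

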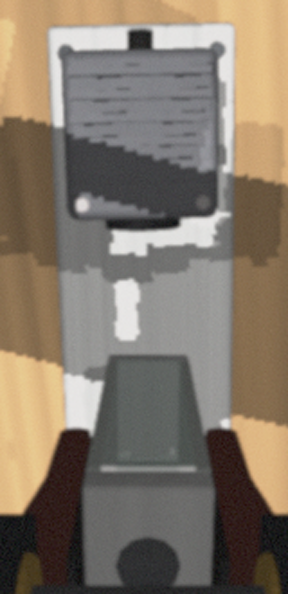

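```bash
python3 - <<'E'
from h import *
np.set_printoptions(suppress=True,precision=2)
o=readout.get_obs();c=cam("wrist",o);Rm=R.from_rotvec(o["orientation"]).as_matrix()
W=lambda l:[(240+(x+.5)/1.8-.5,40+(y+.5)/1.8-.5) for x,y in l]
for n,l,z in (("barrel",[(107,224),(180,224)],155),("foot",[(110,356),(187,356)],o["ee_pos"][2]-48),("captop",[(82,487),(214,487)],o["ee_pos"][2]+44),("base",[(48,28),(235,26),(65,400),(231,400)],80)):
    P=onplane(c,W(l),z);print(n,P,"tool",(P-o["ee_pos"])@Rm)
E
```

```text
barrel [[ 536.05 -135.04  155.  ]
 [ 564.95 -137.59  155.  ]] tool [[ 46.5  -16.1  129.53]
 [ 46.52  12.91 129.53]]
foot [[ 538.01 -167.43  236.53]
 [ 561.01 -169.46  236.53]] tool [[ 14.42 -11.3   48.  ]
 [ 14.44  11.8   48.  ]]
captop [[ 537.63 -166.38  328.53]
 [ 561.03 -168.45  328.53]] tool [[ 15.43 -11.79 -44.  ]
 [ 15.44  11.71 -44.  ]]
base [[ 512.75  -46.38   80.  ]
 [ 601.07  -53.31   80.  ]
 [ 499.59 -231.45   80.  ]
 [ 587.76 -239.25   80.  ]] tool [[132.74 -47.17 204.54]
 [133.68  41.43 204.52]
 [-52.77 -43.84 204.54]
 [-52.72  44.67 204.51]]
```

carry_out(rows=[[[0.0005,-0.0007,0.005],[0,0,-0.008],1],[[0,0,0.012],[0,0,0],1],[[0,0,0.014],[0,0,0],1],[[0,0,0.014],[0,0,0],1],[[0,0,0.014],[0,0,0],1],[[0,0,0.014],[0,0,0],1],[[0,0,0],[0,0,0],1]])

```text
t: 19.52
ee_pos: [545.1, -181.5, 207.9]
orientation: [-2.305, -2.127, 0.004]
ft_force: [-1.0, 0.7, -1.5]
width: 23.7
```

carry_out(rows=[[[0,0,0.014],[0,0,0],1],[[0,0,0.014],[0,0,0],1],[[0,0,0.013],[0,0,0],1],[[0,0,0.009],[0,0,0],1],[[0,0,0.004],[0,0,0],1],[[0,0,0],[0,0,0],1],[[0,0,0],[0,0,0],1],[[0,0,0],[0,0,0],1],[[0,0,0],[0,0,0],1]])

```text
t: 20.27
ee_pos: [547.8, -182.4, 158.5]
orientation: [2.308, 2.13, 0.001]
ft_force: [0.9, 0.2, -1.0]
width: 23.9
```

```bash
python3 st.py 547.3 -183 157 -0.0865; python3 - <<'E'
from h import *
c,im=shot("wrist","w11.png");c,a=shot("scene","s11.png");c,b=shot("side","d11.png")
cv2.imwrite("pics/z11.png",np.hstack([cv2.resize(a[160:340,290:460],None,fx=2.3,fy=2.3,interpolation=cv2.INTER_CUBIC),cv2.resize(b[160:340,310:480],None,fx=2.3,fy=2.3,interpolation=cv2.INTER_CUBIC)]))
E
```

```text
[ 547.846 -182.395  158.481] [ 0.949  0.165 -0.958] 20.2667 23.86475521932244
az -0.07999062824072663 tilt z [ 0.001 -0.    -1.   ]
turn wz 0.006509371759273366 vec tool [-0.646 -0.497  1.48 ]
```

View pics/w11.png

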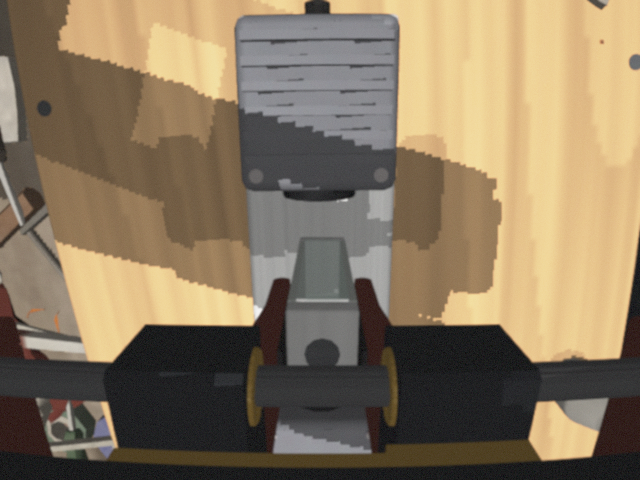

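View pics/z11.png

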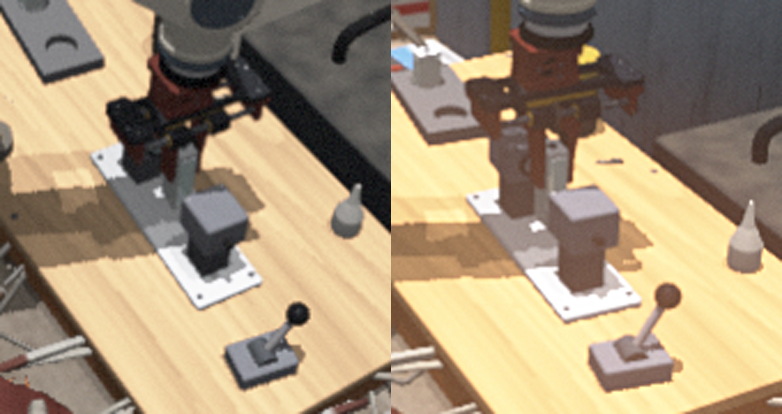

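```bash
python3 - <<'E'
from h import *
np.set_printoptions(suppress=True,precision=2)
o=readout.get_obs();c=cam("wrist",o);Rm=R.from_rotvec(o["orientation"]).as_matrix();print(o["ee_pos"],o["qvel"],o["width"],o["t"])
for n,l,z in (("barrel",[(284,193),(355,193)],155),("head",[(236,20),(398,20),(394,186),(244,186)],178),("foot",[(303,238),(343,238)],o["ee_pos"][2]-48)):
    P=onplane(c,l,z);print(n,P,"tool",(P-o["ee_pos"])@Rm)
E
```

```text
[ 547.59 -182.32  158.19] [-0.    0.01  0.    0.   -0.   -0.  ] 23.873747741118926 20.4167
barrel [[ 535.61 -135.46  155.  ]
 [ 564.81 -137.79  155.  ]] tool [[ 45.75 -15.69   3.16]
 [ 45.76  13.6    3.19]]
head [[ 527.98  -73.67  178.  ]
 [ 580.76  -77.9   178.  ]
 [ 577.11 -132.56  178.  ]
 [ 524.12 -128.34  178.  ]] tool [[106.73 -28.22 -19.86]
 [106.74  24.73 -19.82]
 [ 51.95  25.47 -19.8 ]
 [ 51.93 -27.69 -19.85]]
foot [[ 538.63 -167.39  110.19]
 [ 560.16 -169.11  110.19]] tool [[ 14.18 -10.17  47.99]
 [ 14.18  11.43  48.01]]
```

The same-camera check puts the cell within about 1 mm sideways, 2 mm along the beam and 2 mm in height of the beam's middle. I'll hold a few rows to settle, then hand in.

carry_out(rows=[[[0,0,0],[0,0,0],1],[[0,0,0],[0,0,0],1],[[0,0,0],[0,0,0],1],[[0,0,0],[0,0,0],1]])

```text
t: 20.75
ee_pos: [547.3, -182.2, 157.7]
orientation: [-2.309, -2.131, 0.0]
ft_force: [0.7, -0.1, -1.4]
width: 23.7
```

```bash
python3 st.py 547.3 -183 157 -0.0865; python3 -c "
from workcell import close_job; print(close_job())"
```

```text
[ 547.305 -182.223  157.692] [ 0.664 -0.079 -1.408] 20.75 23.699993114869415
az -0.08003758722236301 tilt z [-0. -0. -1.]
turn wz 0.006462412777636983 vec tool [-0.775  0.057  0.692]
the job is handed in; nothing more can be done
None
```

I pushed the lamp switch lever to its stop, gripped the tall cell by its frosted faces, and handed the job in at 20.75 s with the cell held in the beam. No verdict was reported.

- **Lamp switch:** the push force climbed to about 18 N with no further travel. The lever still shows fully on its +x side in the last scene and side pictures.
- **Cell in the beam:** the cell is at the beam's middle to about 1 mm sideways, 2 mm along the beam and 2 mm in height. It is square to within about 0.02 rad, the tool points straight down, and the opening reads 24 mm, which matches the frosted faces.
- **Clearance:** about 28 mm remains to each lens, and the wrist force stayed near zero.
- **Other objects:** the short cell, jar, bottle and tape roll were not touched as far as the pictures show.
- **Disagreements:** after the lift I over-turned the cell by 0.12 rad above the photometer and corrected it before lowering. The scene and wrist cameras differed by up to 3 mm on where things are, so I centred the cell using the wrist camera alone.

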